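Unscrew the perforated shaker cap and empty the last nuts into the bowl

TASK

The last four nuts are too big for the holes of the glass shaker in the wooden holder. With the shaker standing in its holder, unscrew its perforated metal cap and lay it flat on the worktop, tip all four nuts out of the open mouth into the cream bowl, and stand the empty shaker upright again on the worktop or in its holder. Leave the bowl standing and do not disturb the salt shaker, coffee jar and tumbler.

Things in the scene. Friction and masses are not known exactly. Their poses are not given: they have to be found in the camera images.
- cap_mid (a point): round ribbed aluminium cap with nine holes in its top, 58 mm across, 32 mm high, 40 g, screwed on the shaker; the point is its centre, half-way up, z up its axis. Its skirt ends 2 mm above the shaker's shoulder, whose bevelled corners stand out 32 mm from the axis, beyond the cap: fingers that turn it must stay above the shoulder, at most 17 mm below this centre
- cap: the same cap (origin at the centre of its open underside). Interrupted screw: two hidden lugs sit 1 mm under two lips of the neck, no end stop, turns easily. From its start turn it anticlockwise seen from above by an unknown 0.6 to 1.9 rad; it then lifts straight off anywhere in a window of 1.1 rad; turned past that it locks again (repeats each half turn). The angle is unmarked: feel it
- shaker_mid (a point): clear glass shaker: flat-sided body 52 mm square with bevelled corners, 94 mm high, then a round neck 43 mm across up to 124 mm. The point is on the axis, 62 mm above its underside; z along the axis to the mouth, x and y square to the flat sides (each flat 36 mm wide)
- shaker: the same shaker (origin at the centre of its underside), 0.5 to 0.66 kg. It stands loose in the holder, which keeps it from turning (0.1 rad of play); it lifts straight out. Pulling up on a locked cap lifts the whole shaker (6 N or more on the tool after 1 to 2 mm); a freed cap comes alone, clear of the lips after 9 mm and off the neck after 28 mm
- shaker_mouth (a point): centre of the shaker's open mouth (62 mm from shaker_mid along z); straight smooth round bore, 37 mm across and 110 mm deep, so the nuts roll out once the mouth points a little below level (tipped about 100 degrees or more)
- jar_holder: wooden holder fixed to the worktop, 90 mm square, 34 mm high; origin under its centre; its square well is 55 mm wide with its floor 6 mm above the worktop; x and y square to its sides. Behind the work a microwave and an upright cutting board stand on the worktop, about 0.62 m ahead of the robot: keep the hand clear of them
- bowl: cream bowl standing loose on the worktop, 140 mm across the rim, 69 mm high, inside floor 12 mm up; origin at the centre of its underside
- nut1: round brown nut, 20 mm across; origin at its centre; inside the shaker at the start
- nut2: round brown nut, 20 mm across; origin at its centre; inside the shaker at the start
- nut3: round brown nut, 20 mm across; origin at its centre; inside the shaker at the start
- nut4: round brown nut, 20 mm across; origin at its centre; inside the shaker at the start
- salt_shaker: small glass salt shaker, 44 mm across, 90 mm high, bystander; origin at the centre of its underside
- coffee_jar: glass jar with a lid, 64 mm across, 100 mm high, bystander; origin at the centre of its underside
- tumbler: empty glass tumbler, 79 mm across, 90 mm high, bystander; origin at the centre of its underside
Mind the look-alikes: they are no part of the job. Leave any blue look-alike of the cap alone.

How it is judged:
On the way, in this order (a step that is already met when the one before it is completed fails the run):
1. the cap is off the neck, with the shaker upright and the nuts still in it (z of cap_mid in the frame of shaker_mouth above 0.015 m and angle between shaker_mid's own z axis and vertical below 0.2 rad and distance between each of nut1, nut2, nut3, nut4 and shaker_mid below 0.065 m), for 0.1 s.
2. all four nuts lie in the bowl (horizontal distance between each of nut1, nut2, nut3, nut4 and bowl below 0.062 m and height (world z) of each of nut1, nut2, nut3, nut4 below 0.065 m), for 0.2 s.
At the end, for the whole second after the job is handed in: All four nuts lie in the bowl (within 62 mm of its centre, below its rim), the bowl stands upright on the worktop (within 0.1 rad), the cap lies flat on the worktop (its centre under 25 mm up, either way up), and the shaker stands upright (within 0.1 rad) on the worktop or in its holder (all of step 2 and angle between each of bowl, shaker_mid's own z axis and vertical below 0.1 rad and height (world z) of bowl below 0.01 m and height (world z) of cap_mid between 0 and 0.025 m and height (world z) of shaker_mid between 0.05 and 0.075 m); the robot touches nothing.
It fails at once if the salt shaker is moved more than 30 mm or tipped over (distance of salt_shaker from where it was at the start of the episode above 0.03 m or angle between salt_shaker's own z axis and vertical above 0.4 rad).
It fails at once if the coffee jar is moved more than 30 mm or tipped over (distance of coffee_jar from where it was at the start of the episode above 0.03 m or angle between coffee_jar's own z axis and vertical above 0.4 rad).
It fails at once if the tumbler is moved more than 30 mm or tipped over (distance of tumbler from where it was at the start of the episode above 0.03 m or angle between tumbler's own z axis and vertical above 0.4 rad).
It also fails if it takes over 72 s, if anything falls off the work surface, if the arm or the gripper's body presses on something with over 40 N, if the wrist force passes 120 N, or if a joint passes its speed limit or range.

ROBOT

A 6-joint arm with a two-finger parallel gripper is mounted at the origin on a cart in front of the work surface, level with it; the furniture and walls round the work are solid. World frame = base frame: x ahead of the robot, y to its left, z up, the work surface at z = 0. Lengths are in m, angles in rad, forces in N, time in s.
With the tool pointing down it reaches from about 0.35 to 0.725 m from the base axis. Payload 6 kg.
Tool frame: the origin (TCP) lies at the very end of the fingers, on their centre line; the grasp point (between the pads) lies 19 mm behind it (env.pinch_z is the distance from the TCP to the grasp point, in m); z points along the fingers, y is the line along which they close (so a half turn about z gives the same grasp; the last joint's range is limited). The gripper opens to 85 mm and grips with 20 to 120 N. Pads are 22 mm wide; open, the fingers measure 114 mm over their backs; the gripper's body (76 mm by 85 mm) begins 54 mm behind the grasp point. The pads swing forward as they close: fully open they stand 13 mm farther back than shut.
Start: joints at [1.579, 0.04, 0.085, 0, -1.615, -0.334], TCP at [0.192, 0.568, 0.231] pointing down, gripper open.
Joint ranges: [-2.56, 2.56], [-1.29, 2.01], [-1.08, 1.49], [-3.29, 1.98], [-2.81, -0.18], [-2.99, 2.99]. Speed limits (rad/s): [2.57, 2.57, 3.01, 3.14, 3.14, 3.14].

INTERFACE

Orientations are given as a rotation vector (axis times angle).
In Python, from station import monitor, get_image, get_calibration, env gives the robot as it stands.
- The arm moves only by the tool step_arm, never from a script. Its argument "rows" is a list of rows, each a list of 7 numbers: the turn, a rotation vector about the world's x, y, z in rad, then the shift along the world's x, y, z in m, then the finger opening in m, from 0 to 0.0854. A call has 1 to 10 rows; each row shifts and turns the commanded pose from where the row before left it; what a row does not reach is not made up. A row lasts 1/8 s, in which the tool goes at most 62.5 mm and 10.7 degrees, less where a joint would pass 70% of its speed; a pose out of reach is approached as far as the arm can. A call with a gripper value outside its range is refused whole. The fingers move at their own pace and stop on an object; "squeeze" is the grip in N (left out, the last holds). Time passes only in rows, so rows that do not move let the fingers close. It gives the time, the measured TCP pose, the force, the opening and the grip force at its end, in the units of the state.
- monitor.read_state(): the state, without advancing time (a new reading comes with each control period).
- get_image(name): name is "scene" or "top" or "wrist"; returns the picture (420x560x3 uint8, red, green, blue); there is no depth.
- get_calibration(name): a dict with "K" (3x3 intrinsics, pixels), "camera_from_world" (4x4, takes a point from world to camera coordinates); the wrist camera has in their place "tool_from_camera" (4x4, takes a point from camera to tool coordinates, whose origin is the TCP and whose axes are the flange's). Camera axes: x right, y down, z forward; pixel columns grow to the right and rows downward; lengths in m; the calibration is good to about 2 mm. The wrist camera is an equidistant fisheye: a pixel r from the principal point sees the ray r / f radians off the axis. A picture is of the moment at which its call begins: read the wrist's pose just before it. get_calibration takes no time and is no camera call.
- env.hand_in(): hands the job in; it is judged then, once.
The state is a dict: "t": time; "joint_pos": joint angles; "joint_vel": joint speeds; "tau": joint torques, N m; "ee_pos": TCP position; "tool_rot": TCP orientation; "wrist_force": force on the tool from outside, world axes, zero at the start; "moment": the same for the moment, N m; "finger_gap": opening from 0.0 (shut) to 1.0 (fully open); "finger_force": force on a finger pad.
Only numpy, scipy, OpenCV 4.12 (cv2) and the standard library are available. Lean on these libraries where they do the work, as an engineer would, in place of code of your own. Each camera call takes 0.05 s, during which the arm holds its last target. There are 200 camera calls.

## Working session

There is one attempt and no reset: what is moved stays moved. The work goes in short steps, Python scripts to look and compute and a tool call to move; the robot and the scene stay as the last step left them, time stands still between calls to the robot, and variables do not carry over. Pictures are saved under pics/ and viewed, at most 10 in all, crops included, and the job is handed in when it is done.

Besides the shell and the picture viewer there is one more tool, called as name(argument=value, ...), one argument or row to a line, values as JSON. step_arm: Moves the arm, as the interface text tells. Its arguments: {"type":"object","properties":{"rows":{"type":"array"},"squeeze":{"type":"number"}},"required":["rows"]}

```bash
mkdir -p pics; ls
python3 - <<'E'
from station import monitor,get_image,get_calibration,env
import cv2
s=monitor.read_state();print(s['t'],s['ee_pos'],s['tool_rot'],env.pinch_z)
for n in['scene','top']:
    cv2.imwrite(f'pics/{n}0.png',cv2.cvtColor(get_image(n),cv2.COLOR_RGB2BGR))
    c=get_calibration(n);print(n,c)
print(get_calibration('wrist'))
E
```

```text
pics
0.0 [0.19187587 0.5681644  0.23025159] [ 3.09827184e+00 -5.09210293e-01 -2.28161211e-04] 0.0187
scene {'K': array([[474.33340899,   0.        , 281.33862819],
       [  0.        , 474.33340899, 211.75612659],
       [  0.        ,   0.        ,   1.        ]]), 'camera_from_world': array([[-0.95601945, -0.29320412,  0.00762616,  0.44712494],
       [-0.19184455,  0.60543652, -0.77242624,  0.13458055],
       [ 0.2218614 , -0.73991754, -0.6350587 ,  1.53784512],
       [ 0.        ,  0.        ,  0.        ,  1.        ]])}
top {'K': array([[409.88851902,   0.        , 279.07557041],
       [  0.        , 409.88851902, 209.97626678],
       [  0.        ,   0.        ,   1.        ]]), 'camera_from_world': array([[ 0.41217708, -0.91105877,  0.00905402, -0.11643227],
       [-0.83539744, -0.38187543, -0.39532553,  0.45707595],
       [ 0.3636223 ,  0.15538042, -0.91849646,  1.34123868],
       [ 0.        ,  0.        ,  0.        ,  1.        ]])}
{'K': array([[325.1922621 ,   0.        , 280.21155344],
       [  0.        , 325.1922621 , 209.31372565],
       [  0.        ,   0.        ,   1.        ]]), 'tool_from_camera': array([[ 1.21122076e-03, -9.58297731e-01, -2.85769124e-01,
         7.14497134e-02],
       [ 9.99999252e-01,  1.20879473e-03,  1.84885655e-04,
         4.30021056e-04],
       [ 1.68260707e-04, -2.85769135e-01,  9.58298478e-01,
        -1.41979773e-01],
       [ 0.00000000e+00,  0.00000000e+00,  0.00000000e+00,
         1.00000000e+00]])}
```

View pics/scene0.png

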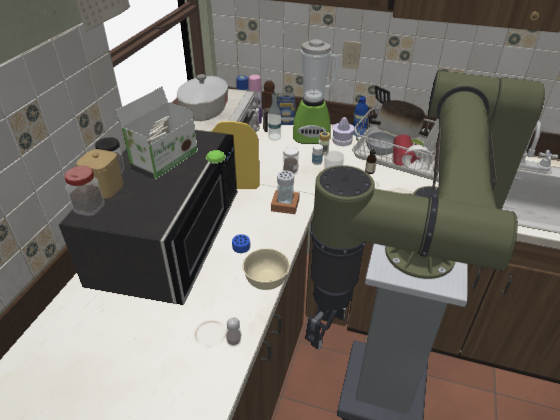

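View pics/top0.png

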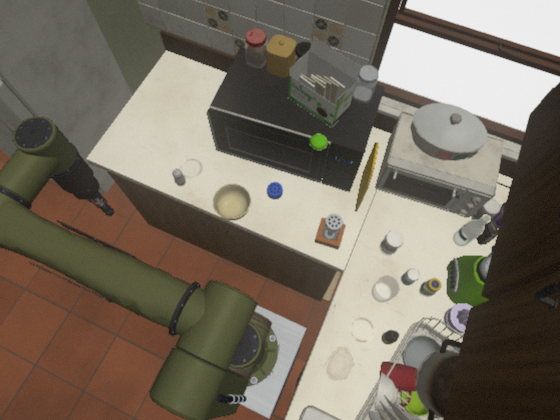

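The scene picture shows the capped shaker at about (286,185), the holder at (285,203) and the bowl at (266,266). In the top picture they are at (333,220), (330,234) and (232,203). The blue cap look-alike is at (241,243) in scene and (275,190) in top.

```bash
cat > h.py <<'E'
import numpy as np,cv2
from station import monitor,get_image,get_calibration,env
def tri(ps,pt):
    P=[(c:=get_calibration(n))['K']@c['camera_from_world'][:3] for n in('scene','top')]
    X=cv2.triangulatePoints(P[0],P[1],np.array(ps,float).reshape(2,1),np.array(pt,float).reshape(2,1))
    X=X[:3,0]/X[3,0]
    e=[np.round((q:=p@np.r_[X,1])[:2]/q[2]-o,1) for p,o in zip(P,(ps,pt))]
    return X.round(4),e
def proj(n,X):
    c=get_calibration(n);q=c['K']@(c['camera_from_world']@np.r_[X,1])[:3];return (q[:2]/q[2]).round(1)
def plane(n,p,z):
    c=get_calibration(n);T=np.linalg.inv(c['camera_from_world']);d=T[:3,:3]@np.linalg.solve(c['K'],[*p,1]);o=T[:3,3]
    return (o+d*(z-o[2])/d[2]).round(4)
E
python3 - <<'E'
from h import *
print(tri((286,177),(334,219)),tri((266,262),(232,199)))
a=cv2.imread('pics/scene0.png');b=cv2.imread('pics/top0.png')
f=lambda i,x,y,w,h,s:cv2.resize(i[y:y+h,x:x+w],None,fx=s,fy=s,interpolation=cv2.INTER_CUBIC)
A=f(a,255,160,65,60,6);B=f(b,300,200,65,60,6)
C=f(a,225,225,65,65,6);D=f(b,200,170,65,65,6)
cv2.imwrite('pics/c1.png',cv2.resize(np.vstack([np.hstack([A,B]),np.hstack([C,D])]),None,fx=.76,fy=.76))
E
```

```text
(array([ 0.4893, -0.1053,  0.1296]), [array([-1.4, -0.8]), array([-0.9,  2. ])]) (array([0.438 , 0.2574, 0.0767]), [array([-0.5, -0.2]), array([-0.2,  0.5])])
```

View pics/c1.png

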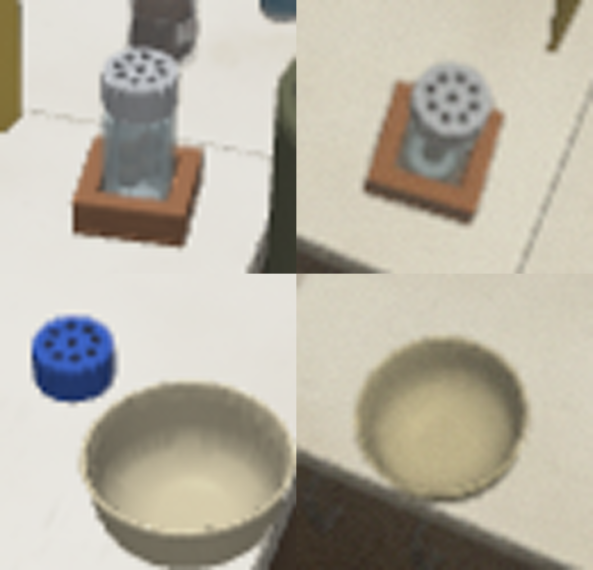

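The crops show the cap top centred at scene (285.7,175.4) and top (334.4,221.5), and the bowl rim centred at scene (266.2,265.4) and top (232,201.8). The holder's top corners are also clear in both crops.

Run:
```python
from h import *
print(tri((285.7,175.4),(334.4,221.5)),tri((266.2,265.4),(232,201.8)))
s=4.56
S=[(255+x/s,160+y/s) for x,y in[(75,205),(187,214),(204,151),(97,140)]]
T=[(300+(x-296)/s,200+y/s) for x,y in[(475,212),(366,182),(402,83),(503,113)]]
for n,L in(('scene',S),('top',T)):
    P=np.array([plane(n,p,.034)[:2] for p in L]);print(n,P.tolist(),P.mean(0))
    for i in range(4):
        d=P[(i+1)%4]-P[i];print(np.hypot(*d).round(3),(np.degrees(np.arctan2(d[1],d[0]))%90).round(1))
```

```text
(array([ 0.4876, -0.11  ,  0.1307]), [array([-0.3, -0.1]), array([-0.2,  0.4])]) (array([0.4361, 0.257 , 0.0615]), [array([0., 0.]), array([ 0., -0.])])
scene [[0.5208, -0.0535], [0.4353, -0.0689], [0.444, -0.1503], [0.5298, -0.1383]] [ 0.482475 -0.10275 ]
0.087 10.2
0.082 6.1
0.087 8.0
0.085 6.1
top [[0.4487, -0.1579], [0.4364, -0.0716], [0.5254, -0.0661], [0.5349, -0.1486]] [ 0.48635 -0.11105]
0.087 8.1
0.089 3.5
0.083 6.6
0.087 6.2
```

step_arm(
  rows=[
    [0, 0, -0.13, 0.03, -0.05, 0, 0.085],
    [0, 0, -0.13, 0.03, -0.05, 0, 0.085],
    [0, 0, -0.13, 0.03, -0.05, 0, 0.085],
    [0, 0, -0.13, 0.03, -0.05, 0, 0.085],
    [0, 0, -0.13, 0.03, -0.05, 0, 0.085],
  ],
  squeeze=50,
)

```text
t: 0.72
ee_pos: [0.3425, 0.3166, 0.2311]
tool_rot: [2.772, -1.478, -0.0]
wrist_force: [1.1, 0.5, 0.7]
finger_gap: 0.992
finger_force: 0.0
```

```bash
cat >> h.py <<'E'
import json
def log():
    s=monitor.read_state()
    r=[list(map(float,s[k])) for k in('joint_pos','ee_pos','tool_rot')]
    open('log.jsonl','a').write(json.dumps(r)+'\n')
    print(round(s['t'],2),*[np.round(s[k],4).tolist() for k in('joint_pos','ee_pos','tool_rot','wrist_force','moment','finger_gap','finger_force')])
    return s
E
python3 -c "
from h import *
open('log.jsonl','w').write(json.dumps([[1.579,0.04,0.085,0,-1.615,-0.334],[0.19187587,0.5681644,0.23025159],[3.09827184,-0.509210293,-0.000228]])+'\n')
log();print([x for x in dir(monitor)+dir(env) if x[0]!='_'])
print('blue',plane('top',(275,190),.03),'salt',plane('top',(179,177),.05),plane('top',(411,277),.05),'board',plane('top',(360,207),0),'edge',plane('top',(150,212),0),plane('top',(327,300),0),'jar',plane('top',(392,242),.06),plane('top',(385,290),.05))"
```

```text
0.72 [1.1809, -0.3219, -0.2409, -0.0002, -1.6519, -0.5897] [0.3425, 0.3166, 0.2311] [2.7722, -1.4778, -0.0002] [1.062, 0.5012, 0.711] [0.0403, -0.0399, 0.0021] 0.9923 0.0
['read_state', 'MotionError', 'hand_in', 'pinch_z']
blue [0.5579 0.1417 0.03  ] salt [0.4487 0.4868 0.05  ] [ 0.4425 -0.4186  0.05  ] board [ 0.6399 -0.1735  0.    ] edge [0.2938 0.5344 0.    ] [ 0.2635 -0.1892  0.    ] jar [ 0.531  -0.3193  0.06  ] [ 0.3636 -0.3522  0.05  ]
```

step_arm(
  rows=[
    [0, 0, -0.128, 0.016, -0.047, -0.003, 0.085],
    [0, 0, -0.128, 0.016, -0.047, -0.003, 0.085],
    [0, 0, -0.128, 0.016, -0.047, -0.003, 0.085],
    [0, 0, -0.128, 0.016, -0.047, -0.003, 0.085],
    [0, 0, -0.128, 0.016, -0.047, -0.003, 0.085],
    [0, 0, -0.128, 0.016, -0.047, -0.003, 0.085],
    [0, 0, -0.128, 0.016, -0.047, -0.003, 0.085],
    [0, 0, -0.128, 0.016, -0.047, -0.003, 0.085],
    [0, 0, -0.128, 0.016, -0.05, -0.003, 0.085],
    [0, 0, 0, 0, 0, 0, 0.085],
  ],
)

```text
t: 1.98
ee_pos: [0.4857, -0.1104, 0.2028]
tool_rot: [1.515, -2.749, -0.002]
wrist_force: [-0.1, 0.2, 0.0]
finger_gap: 0.992
finger_force: 0.0
```

```bash
cat >> h.py <<'E'
from scipy.spatial.transform import Rotation as R
def wray(p,s):
    c=get_calibration('wrist');K=c['K'];d=(np.array(p)-K[:2,2])/K[0,0];th=np.hypot(*d)
    v=np.r_[d/th*np.sin(th),np.cos(th)];T=c['tool_from_camera'];W=R.from_rotvec(s['tool_rot'])
    return W.apply(T[:3,3])+s['ee_pos'],W.apply(T[:3,:3]@v)
def wplane(p,s,z):
    o,d=wray(p,s);return (o+d*(z-o[2])/d[2]).round(4)
E
python3 -c "
from h import *
s=log();cv2.imwrite('pics/w1.png',cv2.cvtColor(get_image('wrist'),cv2.COLOR_RGB2BGR))
json.dump({k:list(map(float,s[k])) for k in('ee_pos','tool_rot')},open('w1.json','w'))"
```

```text
1.98 [0.1819, -0.2336, -0.2215, -0.0001, -1.5861, -0.745] [0.4857, -0.1104, 0.2028] [1.5153, -2.7487, -0.0017] [-0.0592, 0.1708, 0.0155] [0.0541, -0.0218, 0.0092] 0.9915 0.0
```

View pics/w1.png

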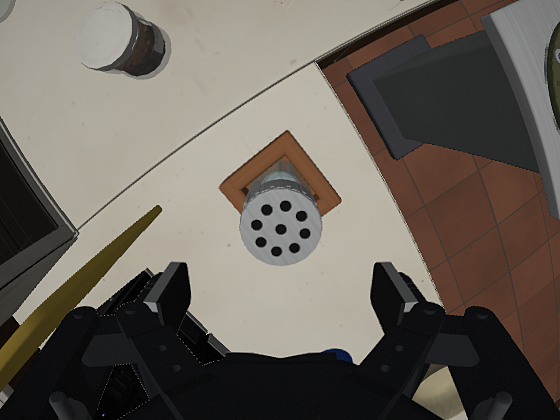

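The wrist view shows the cap top centred at (281,229). The holder's top corners are near (288,131), (340,202) and (219,187).

```bash
python3 -c "
from h import *
s=json.load(open('w1.json'))
print(wplane((281,229),s,.134),wplane((281,229),s,.1307))
P=[wplane(p,s,.034)[:2] for p in[(340,202),(288,131),(219,187)]]
print(P)
for a,b in((0,1),(1,2)):
  d=P[b]-P[a];print(np.hypot(*d),np.degrees(np.arctan2(d[1],d[0]))%90)
print((P[0]+P[2])/2)"
```

```text
[ 0.4859 -0.1064  0.134 ] [ 0.4865 -0.1054  0.1307]
[array([ 0.4396, -0.068 ]), array([ 0.4469, -0.1551]), array([ 0.5334, -0.1453])]
0.08740537740894434 4.79086058630952
0.0870533744320115 6.463752159682298
[ 0.4865  -0.10665]
```

step_arm(
  rows=[
    [0, 0, 0, 0.001, 0.003, -0.04, 0.085],
    [0, 0, 0, 0, 0, -0.035, 0.085],
    [0, 0, 0, 0, 0, -0.022, 0.085],
    [0, 0, 0, 0, 0, 0, 0.05],
    [0, 0, 0, 0, 0, 0, 0.05],
    [0, 0, 0, 0, 0, 0, 0.05],
    [0, 0, 0, 0, 0, 0, 0.05],
    [0, 0, 0, 0, 0, 0, 0.05],
  ],
)

```text
t: 3.02
ee_pos: [0.4877, -0.1046, 0.1084]
tool_rot: [-1.524, 2.745, -0.002]
wrist_force: [1.8, -0.7, 4.3]
finger_gap: 0.666
finger_force: 53.8
```

```bash
python3 -c "
from h import *
log()"
```

```text
3.02 [0.194, -0.2179, -0.3804, 0.0004, -1.4062, -0.7509] [0.4877, -0.1046, 0.1084] [-1.5245, 2.7448, -0.0017] [1.8341, -0.6507, 4.2732] [0.1736, -0.4988, -0.0304] 0.6659 53.7514
```

step_arm(
  rows=[
    [0, 0, 0.165, 0, 0, 0, 0.05],
    [0, 0, 0.165, 0, 0, 0, 0.05],
    [0, 0, 0.165, 0, 0, 0, 0.05],
    [0, 0, 0.165, 0, 0, 0, 0.05],
    [0, 0, 0.165, 0, 0, 0, 0.05],
    [0, 0, 0.165, 0, 0, 0, 0.05],
    [0, 0, 0.165, 0, 0, 0, 0.05],
    [0, 0, 0.165, 0, 0, 0, 0.05],
    [0, 0, 0.165, 0, 0, 0, 0.05],
    [0, 0, 0.165, 0, 0, 0, 0.05],
  ],
)

```text
t: 4.28
ee_pos: [0.4869, -0.1052, 0.1084]
tool_rot: [3.053, -0.735, 0.0]
wrist_force: [-1.3, -1.2, 5.7]
finger_gap: 0.669
finger_force: 53.9
```

step_arm(
  rows=[
    [0, 0, 0, 0, 0, 0, 0.05],
    [0, 0, 0, 0, 0, 0.002, 0.05],
    [0, 0, 0, 0, 0, 0.002, 0.05],
    [0, 0, 0, 0, 0, 0, 0.05],
  ],
)

```text
t: 4.78
ee_pos: [0.4868, -0.1046, 0.111]
tool_rot: [3.052, -0.744, -0.001]
wrist_force: [-0.1, -1.5, 0.3]
finger_gap: 0.671
finger_force: 53.3
```

```bash
python3 -c "
from h import *
log()"
```

```text
4.78 [0.194, -0.2189, -0.3762, -0.0, -1.4143, 0.8988] [0.4868, -0.1046, 0.111] [3.052, -0.7435, -0.0012] [-0.1405, -1.4865, 0.308] [-0.4317, 0.1599, -0.0057] 0.6706 53.3277
```

step_arm(
  rows=[
    [0, 0, 0, 0, 0, 0.002, 0.05],
    [0, 0, 0, 0, 0, 0.002, 0.05],
    [0, 0, 0, 0, 0, 0, 0.05],
  ],
)

```text
t: 5.15
ee_pos: [0.487, -0.1046, 0.1155]
tool_rot: [3.052, -0.743, 0.0]
wrist_force: [-1.2, -0.8, 0.0]
finger_gap: 0.666
finger_force: 53.4
```

step_arm(
  rows=[
    [0, 0, 0, 0, 0, 0.008, 0.05],
    [0, 0, 0, 0, 0, 0.012, 0.05],
    [0, 0, 0, 0, 0, 0.015, 0.05],
    [0, 0, 0, 0, 0, 0.02, 0.05],
    [0, 0, 0, 0, 0.03, 0, 0.05],
    [0, 0, 0, 0.003, 0.045, 0, 0.05],
    [0, 0, 0, 0.005, 0.045, 0, 0.05],
    [0, 0, 0, 0.005, 0.035, -0.03, 0.05],
    [0, 0, 0, 0, 0, -0.05, 0.05],
    [0, 0, 0, 0, 0, -0.045, 0.05],
  ],
)

```text
t: 6.4
ee_pos: [0.5004, 0.0513, 0.0451]
tool_rot: [-3.052, 0.741, -0.002]
wrist_force: [0.0, 0.8, -0.5]
finger_gap: 0.666
finger_force: 53.4
```

```bash
python3 -c "
from h import *
log()
a=get_image('scene');b=get_image('top')
f=lambda i,x,y,w,h,s:cv2.resize(i[y:y+h,x:x+w],None,fx=s,fy=s,interpolation=cv2.INTER_CUBIC)
cv2.imwrite('pics/c2.png',cv2.cvtColor(np.hstack([f(a,200,150,130,140,3),f(b,230,140,130,140,3)]),cv2.COLOR_RGB2BGR))"
```

```text
6.4 [0.5035, -0.1662, -0.4538, -0.0, -1.2819, 0.5907] [0.5004, 0.0513, 0.0451] [-3.0519, 0.7414, -0.0016] [0.0323, 0.7685, -0.5191] [0.0597, -0.0228, 0.0504] 0.6664 53.3779
```

View pics/c2.png

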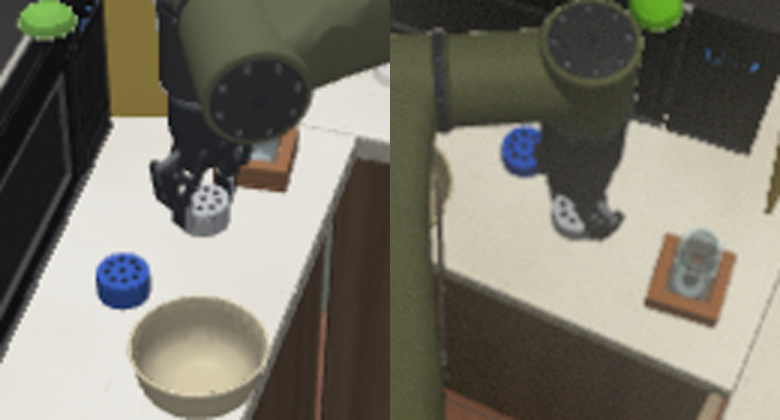

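The cap is in the hand and the open shaker is still in its holder.

step_arm(
  rows=[
    [0, 0, 0, 0, 0, -0.02, 0.05],
    [0, 0, 0, 0, 0, -0.01, 0.05],
    [0, 0, 0, 0, 0, -0.006, 0.05],
    [0, 0, 0, 0, 0, 0, 0.05],
  ],
)

```text
t: 7.0
ee_pos: [0.5003, 0.0504, 0.0099]
tool_rot: [-3.052, 0.743, -0.001]
wrist_force: [0.5, 0.8, 0.1]
finger_gap: 0.665
finger_force: 53.6
```

```bash
python3 -c "
from h import *
log()"
```

```text
7.0 [0.5022, -0.1346, -0.4932, 0.0003, -1.2118, 0.5907] [0.5003, 0.0504, 0.0099] [-3.0523, 0.7435, -0.0008] [0.4665, 0.7734, 0.0735] [0.0076, -0.0436, 0.0407] 0.6655 53.5588
```

step_arm(
  rows=[
    [0, 0, 0, 0, 0, -0.002, 0.05],
    [0, 0, 0, 0, 0, -0.001, 0.05],
    [0, 0, 0, 0, 0, 0, 0.085],
    [0, 0, 0, 0, 0, 0, 0.085],
    [0, 0, 0, 0, 0, 0, 0.085],
    [0, 0, 0, 0, 0, 0.04, 0.085],
    [0, 0, 0, 0, 0, 0.06, 0.085],
    [0, 0, 0, -0.03, 0, 0.05, 0.085],
  ],
)

```text
t: 8.0
ee_pos: [0.4703, 0.0502, 0.1583]
tool_rot: [3.051, -0.745, 0.001]
wrist_force: [0.7, 1.2, 0.7]
finger_gap: 0.994
finger_force: 0.0
```

```bash
cat > kin.py <<'E'
from h import *
from scipy.optimize import least_squares
# params: shoulder z, shoulder x, lateral, upper arm, elbow offset, forearm, tool
Rx=lambda a:R.from_rotvec([a,0,0]);Ry=lambda a:R.from_rotvec([0,a,0]);Rz=lambda a:R.from_rotvec([0,0,a])
SG=(1,1,-1,1,-1,1)
def fk(q,p,sg=(1,1)):
    z1,x1,l,a2,a3,d4,dt=p
    A=Rz(q[0]);o=A.apply([x1,-l,z1]);A=A*Ry(q[1]);o=o+A.apply([0,0,a2])
    A=A*Ry(-q[2]);o=o+A.apply([d4,0,a3]);A=A*Rx(sg[0]*q[3])*Ry(-q[4]);o=o+A.apply([dt,0,0])
    A=A*Rx(-sg[1]*q[5])   # tool axis along x of this frame
    # tool frame: z=frame x ; psi=j1+j6-90 when down
    M=R.from_matrix(np.array([[0,0,1],[1,0,0],[0,1,0]]).T.T)
    return o,A*M
E
python3 - <<'E'
from kin import *
log()
D=[json.loads(l) for l in open('log.jsonl')]
f=lambda p:np.concatenate([fk(q,p)[0]-np.array(x) for q,x,_ in D])
r=least_squares(lambda p:np.r_[f(p),1e-3*(p-[.3,0,.196,.3,0,.35,.3])],[.3,0,.196,.3,0,.35,.3])
print(r.x.round(4),np.abs(f(r.x)).max())
for q,x,v in D: print(((fk(q,r.x)[1].inv()*R.from_rotvec(v)).as_matrix()).round(2).tolist())
E
```

```text
8.0 [0.5354, -0.306, -0.3609, 0.0009, -1.5159, 0.5566] [0.4703, 0.0502, 0.1583] [3.0514, -0.7447, 0.001] [0.7345, 1.1999, 0.6707] [0.1117, -0.1139, 0.0084] 0.9936 0.0
[0.1162 0.0009 0.1966 0.398  0.0007 0.55   0.3082] 0.000863757051149272
[[-1.0, -0.0, -0.0], [0.0, -1.0, -0.0], [-0.0, -0.0, 1.0]]
[[-1.0, -0.0, 0.0], [0.0, -1.0, -0.0], [0.0, -0.0, 1.0]]
[[-1.0, -0.0, 0.0], [0.0, -1.0, -0.0], [0.0, -0.0, 1.0]]
[[-1.0, -0.0, -0.0], [0.0, -1.0, 0.0], [-0.0, 0.0, 1.0]]
[[-1.0, 0.0, 0.0], [-0.0, -1.0, 0.0], [0.0, 0.0, 1.0]]
[[-1.0, 0.0, 0.0], [-0.0, -1.0, 0.0], [0.0, 0.0, 1.0]]
[[-1.0, -0.0, -0.0], [0.0, -1.0, -0.0], [-0.0, -0.0, 1.0]]
[[-1.0, -0.0, -0.0], [0.0, -1.0, -0.0], [-0.0, -0.0, 1.0]]
```

step_arm(
  rows=[
    [0.08, -0.15, 0, 0, 0, 0.03, 0.085],
    [0.08, -0.15, 0, 0, 0, 0.03, 0.085],
    [0.08, -0.15, 0, 0, 0, 0.03, 0.085],
    [0.08, -0.15, 0, 0, 0, 0.02, 0.085],
  ],
)

```text
t: 8.5
ee_pos: [0.4702, 0.0502, 0.2696]
tool_rot: [-2.523, 0.615, -0.696]
wrist_force: [-0.1, -0.3, 0.9]
finger_gap: 0.994
finger_force: 0.0
```

```bash
sed -i 's/\[\[0,0,1\],\[1,0,0\],\[0,1,0\]\]).T.T/[[0,0,1],[-1,0,0],[0,-1,0]])/' kin.py
python3 - <<'E'
from kin import *
log()
D=[json.loads(l) for l in open('log.jsonl')]
for sg in((1,1),(-1,1),(1,-1)):
    f=lambda p:np.concatenate([np.r_[fk(q,p,sg)[0]-np.array(x),.1*(fk(q,p,sg)[1].inv()*R.from_rotvec(v)).as_rotvec()] for q,x,v in D])
    r=least_squares(lambda p:np.r_[f(p),1e-4*(p-[.3,0,.196,.4,0,.55,.3])],[.3,0,.196,.4,0,.55,.3])
    print(sg,r.x.round(4).tolist(),np.abs(f(r.x)).max(),f(r.x)[-6:].round(4))
E
```

```text
8.5 [0.5819, -0.9638, -0.7015, 0.0647, -1.1468, 0.5052] [0.4702, 0.0502, 0.2696] [-2.5227, 0.6148, -0.6955] [-0.1238, -0.2556, 0.8806] [-0.8522, 1.6077, -0.0124] 0.9939 0.0
(1, 1) [0.1475, -0.013, 0.2008, 0.3675, -0.0002, 0.5584, 0.3074] 0.0275136535022669 [-0.0196  0.0275 -0.0051 -0.0057  0.0103 -0.0053]
(-1, 1) [0.1521, -0.0129, 0.1965, 0.3879, 0.0051, 0.5613, 0.3366] 0.00559989855912435 [ 0.0016  0.0013 -0.0056  0.     -0.      0.    ]
(1, -1) [0.1475, -0.013, 0.2008, 0.3675, -0.0002, 0.5584, 0.3074] 0.17976703039964403 [-0.0196  0.0275 -0.0051 -0.      0.0124 -0.1062]
```

```bash
cat >> kin.py <<'E'
P=np.array([.1521,-.0129,.1965,.3879,.0051,.5613,.3366]);SGN=(-1,1)
LO=np.array([-2.56,-1.29,-1.08,-3.29,-2.81,-2.99]);HI=np.array([2.56,2.01,1.49,1.98,-.18,2.99])
def ik(pos,Rt,q0):
    def f(q):
        o,A=fk(q,P,SGN);return np.r_[o-pos,.3*(A.inv()*Rt).as_rotvec()]
    r=least_squares(f,np.clip(q0,LO+.03,HI-.03),bounds=(LO+.02,HI-.02),max_nfev=60)
    return r.x,np.abs(r.fun).max()
def tool(h,b,flip):
    # heading h, pitch b below horizontal (rad); tool x up if flip=0
    z=np.array([np.cos(h)*np.cos(b),np.sin(h)*np.cos(b),-np.sin(b)])
    y=np.cross(z,[0,0,1]);y/=np.linalg.norm(y);y=-y if flip else y
    return R.from_matrix(np.c_[np.cross(y,z),y,z])
E
cat > search.py <<'E'
from kin import *
q0=np.array(monitor.read_state()['joint_pos']);rng=np.random.default_rng(0)
gp=np.array([.4865,-.107,.078]);bowl=np.array([.436,.257])
seeds=[q0]+[rng.uniform(LO,HI) for _ in range(12)]
for h in(-84,96,6):
  for b in(15,30):
    for fl in(0,1):
      T=tool(np.radians(h),np.radians(b),fl);pos=gp+T.apply([0,0,.0187])
      S=[]
      for s in seeds:
        q,e=ik(pos,T,s)
        if e<1e-3 and not any(np.abs(q-k).max()<.05 for k in S):S.append(q)
      for q in S:
        print('G',h,b,fl,q.round(2),'d',np.abs(q-q0).max().round(2))
        out=[]
        for h2 in range(-180,180,30):
          for sg in(-1,1):
            a=np.radians(h2);H=np.array([np.cos(a),np.sin(a),0]);W=R.from_rotvec(H*np.radians(115)*sg)
            ax=W.apply([0,0,1]);m=np.r_[bowl,.11]-.02*np.r_[ax[:2],0]/np.hypot(*ax[:2]);g=m-.052*ax
            T2=W*tool(a,np.radians(b),fl);p2=g+T2.apply([0,0,.0187])
            if np.hypot(*g[:2])>.7:continue
            q2,e2=ik(p2,T2,q)
            if e2<1e-3: out.append((h2,sg,q2.round(2).tolist(),round(np.abs(q2-q).max(),2),g.round(2).tolist(),(g-.23*T2.apply([0,0,1])).round(2).tolist()))
        for o in sorted(out,key=lambda o:o[3])[:5]:print('   P',*o)
E
time timeout 500 python3 search.py
```

```text
G -84 15 0 [ 0.82  0.13 -0.61  0.87 -1.87 -0.95] d 1.46
   P -120 -1 [0.97, 0.89, 0.33, -0.35, -2.66, 0.13] 1.21 [0.38, 0.29, 0.13] [0.54, 0.46, 0.11]
   P -90 -1 [1.18, 0.73, 0.06, 0.28, -2.57, 0.64] 1.59 [0.37, 0.26, 0.13] [0.42, 0.48, 0.11]
   P -150 -1 [0.76, 0.95, 0.42, -0.91, -2.52, -0.33] 1.78 [0.4, 0.32, 0.13] [0.62, 0.38, 0.11]
   P -60 -1 [1.4, 0.49, -0.3, 0.66, -2.35, 0.87] 1.82 [0.38, 0.22, 0.13] [0.31, 0.44, 0.11]
   P -30 -1 [1.63, 0.17, -0.73, 0.94, -2.14, 0.95] 1.9 [0.4, 0.2, 0.13] [0.24, 0.36, 0.11]
G -84 15 1 [ 0.82  0.13 -0.61  0.87 -1.87  2.19] d 1.69
   P -150 -1 [0.76, 0.95, 0.42, -0.91, -2.52, 2.81] 1.78 [0.4, 0.32, 0.13] [0.62, 0.38, 0.11]
   P -60 1 [1.42, 0.47, -0.34, 1.14, -2.1, 0.26] 1.93 [0.49, 0.29, 0.13] [0.34, 0.46, 0.11]
   P -90 1 [1.2, 0.71, 0.03, 0.92, -2.35, 0.25] 1.94 [0.5, 0.26, 0.13] [0.45, 0.48, 0.11]
   P -30 1 [1.65, 0.14, -0.77, 1.35, -1.88, 0.23] 1.96 [0.47, 0.32, 0.13] [0.25, 0.38, 0.11]
   P -180 -1 [0.58, 0.88, 0.3, -1.2, -2.25, 2.66] 2.07 [0.44, 0.32, 0.13] [0.66, 0.27, 0.11]
G -84 30 0 [ 0.76 -0.04 -0.61  0.77 -1.74 -0.83] d 1.34
   P
[... 2405 characters left out ...]
47] 2.0 [0.4, 0.32, 0.13] [0.63, 0.32, 0.08]
   P 150 -1 [0.4, 0.63, -0.18, -1.6, -1.84, -0.4] 2.07 [0.47, 0.32, 0.13] [0.59, 0.13, 0.08]
G 96 30 1 [-0.32  0.36 -0.17 -0.91 -1.63  0.67] d 1.32
   P -150 1 [0.88, 0.93, 0.32, 0.31, -2.73, -0.13] 1.22 [0.47, 0.2, 0.13] [0.59, 0.39, 0.08]
   P -180 1 [0.69, 0.93, 0.32, -0.5, -2.7, -0.79] 1.46 [0.44, 0.19, 0.13] [0.64, 0.29, 0.08]
   P 60 1 [0.51, 0.06, -0.96, -2.15, -1.48, -0.85] 1.52 [0.38, 0.29, 0.13] [0.37, 0.07, 0.08]
   P 90 1 [0.36, 0.39, -0.54, -1.6, -1.82, -1.04] 1.71 [0.37, 0.26, 0.13] [0.47, 0.06, 0.08]
   P -120 1 [1.08, 0.82, 0.14, 0.82, -2.53, 0.24] 1.73 [0.49, 0.22, 0.13] [0.5, 0.45, 0.08]
real	0m21.812s
user	0m22.272s
sys	0m0.165s
```

```bash
cat > plan.py <<'E'
from kin import *
def cur():
    s=monitor.read_state();return np.array(s['joint_pos']),np.array(s['ee_pos']),R.from_rotvec(s['tool_rot'])
def seg(q,p,T,p2,T2,n):
    w=(T2*T.inv()).as_rotvec()/n;d=(p2-p)/n;mx=np.zeros(6);em=0
    print('n',n,'row',np.r_[w,d].round(4).tolist())
    for i in range(n):
        p=p+d;T=R.from_rotvec(w)*T;k,e=ik(p,T,q);mx=np.maximum(mx,abs(k-q));q=k;em=max(em,e)
    print('  q',q.round(2),'maxstep',mx.round(2),'err',round(em,4));return q,p2,T2
E
python3 - <<'E'
from plan import *
q,p,T=cur();b=np.radians(20)
# offset model error in position at the current pose
print('fk err',(fk(q,P,SGN)[0]-p).round(4))
T2=tool(np.radians(-84),b,0);z=T2.apply([0,0,1])
g=np.array([.4865,-.107,.078])+.022*z
pre=g-.13*z+[0,0,.02]
q,p,T=seg(q,p,T,pre,T2,16)
q,p,T=seg(q,p,T,g,T2,5)
up=g+[0,0,.14];q,p,T=seg(q,p,T,up,T2,5)
a=np.radians(-60);H=np.array([np.cos(a),np.sin(a),0]);W=R.from_rotvec(-H*np.radians(115))
ax=W.apply([0,0,1]);m=np.r_[.436,.257,.115]-.02*np.r_[ax[:2],0]/np.hypot(*ax[:2]);gp=m-.052*ax
T3=tool(a,b,0);hi=np.r_[gp[:2],.20]+.022*T3.apply([0,0,1])
print('pour axis',ax,gp)
q,p,T=seg(q,p,T,hi,T3,10)
T4=W*T3;q,p,T=seg(q,p,T,gp+.022*T4.apply([0,0,1]),T4,16)
E
```

```text
fk err [ 0.0016  0.0013 -0.0055]
n 16 row [-0.0619, -0.0038, -0.0777, 0.0004, -0.0035, -0.0084]
  q [ 0.98  0.09 -0.46  0.73 -2.02 -0.92] maxstep [0.13 0.11 0.05 0.18 0.11 0.19] err 0.0
n 5 row [0.0, 0.0, 0.0, 0.0026, -0.0243, -0.0129]
  q [ 0.8   0.07 -0.62  0.84 -1.82 -0.91] maxstep [0.04 0.01 0.04 0.03 0.04 0.  ] err 0.0
n 5 row [0.0, 0.0, 0.0, 0.0, 0.0, 0.028]
  q [ 0.8  -0.14 -0.54  0.92 -2.01 -0.67] maxstep [0.   0.05 0.02 0.02 0.04 0.05] err 0.0
pour axis [ 0.78488557  0.45315389 -0.42261826] [0.37786544 0.223436   0.13697615]
n 10 row [-0.0, -0.0, 0.0419, -0.01, 0.0333, -0.0018]
  q [ 1.5  -0.01 -0.45  0.69 -2.17 -0.91] maxstep [0.09 0.04 0.04 0.03 0.03 0.03] err 0.0
n 16 row [-0.0627, 0.1086, 0.0, -0.0004, -0.0002, -0.0033]
  q [ 1.36  0.53 -0.26  0.64 -2.4   0.85] maxstep [0.02 0.04 0.03 0.02 0.02 0.12] err 0.0
```

step_arm(
  rows=[
    [-0.062, -0.004, -0.078, 0, -0.003, -0.008, 0.085],
    [-0.062, -0.004, -0.078, 0, -0.003, -0.008, 0.085],
    [-0.062, -0.004, -0.078, 0, -0.003, -0.008, 0.085],
    [-0.062, -0.004, -0.078, 0, -0.003, -0.008, 0.085],
    [-0.062, -0.004, -0.078, 0, -0.003, -0.008, 0.085],
    [-0.062, -0.004, -0.078, 0, -0.003, -0.008, 0.085],
    [-0.062, -0.004, -0.078, 0, -0.003, -0.008, 0.085],
    [-0.062, -0.004, -0.078, 0, -0.003, -0.008, 0.085],
  ],
)

```text
t: 9.5
ee_pos: [0.47, 0.0265, 0.2024]
tool_rot: [2.455, -1.252, 1.087]
wrist_force: [0.3, 0.5, -0.1]
finger_gap: 0.994
finger_force: 0.0
```

step_arm(
  rows=[
    [-0.062, -0.004, -0.078, 0, -0.004, -0.008, 0.085],
    [-0.062, -0.004, -0.078, 0, -0.004, -0.008, 0.085],
    [-0.062, -0.004, -0.078, 0, -0.004, -0.008, 0.085],
    [-0.062, -0.004, -0.078, 0, -0.004, -0.008, 0.085],
    [-0.062, -0.004, -0.078, 0, -0.004, -0.008, 0.085],
    [-0.062, -0.004, -0.078, 0, -0.004, -0.008, 0.085],
    [-0.062, -0.004, -0.078, 0, -0.004, -0.008, 0.085],
    [-0.062, -0.004, -0.078, 0, -0.004, -0.008, 0.085],
    [0, 0, 0, 0, 0, 0, 0.085],
  ],
)

```text
t: 10.62
ee_pos: [0.47, -0.0059, 0.1368]
tool_rot: [1.543, -1.401, 1.077]
wrist_force: [0.2, -0.1, 0.1]
finger_gap: 0.995
finger_force: 0.0
```

Run:
```python
from plan import *
s=log();cv2.imwrite('pics/w2.png',cv2.cvtColor(get_image('wrist'),cv2.COLOR_RGB2BGR))
json.dump({k:list(map(float,s[k])) for k in('ee_pos','tool_rot')},open('w2.json','w'))
q,p,T=cur();b=np.radians(20)
T2=tool(np.radians(-84),b,0);z=T2.apply([0,0,1]);g=np.array([.4865,-.107,.078])+.022*z
seg(q,p,T,g-.08*z,T2,2)
```

```text
10.62 [0.8988, 0.1005, -0.6843, 0.7341, -1.8117, -1.0384] [0.47, -0.0059, 0.1368] [1.5429, -1.401, 1.0773] [0.1693, -0.0837, 0.0727] [2.549, 0.2402, -0.008] 0.9955 0.0
n 2 row [-0.0006, -0.0009, 0.0047, 0.0053, -0.0236, -0.02]
  q [ 0.92  0.09 -0.54  0.76 -1.93 -0.93] maxstep [0.05 0.01 0.18 0.02 0.17 0.11] err 0.0
```

View pics/w2.png

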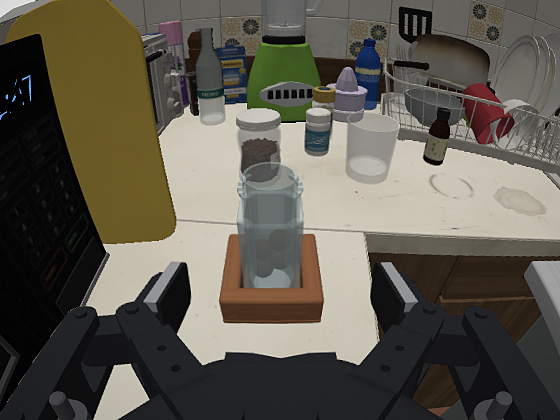

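The wrist view shows the open shaker with its nuts at column 271, standing squarely between the fingers. That agrees with the planned shift in +x, so I go in.

step_arm(
  rows=[
    [0, 0, 0.005, 0.005, -0.024, -0.02, 0.085],
    [0, 0, 0.005, 0.005, -0.024, -0.02, 0.085],
    [0, 0, 0, 0.003, -0.025, -0.009, 0.085],
    [0, 0, 0, 0.003, -0.025, -0.009, 0.085],
    [0, 0, 0, 0.002, -0.025, -0.009, 0.085],
    [0, 0, 0, 0, 0, 0, 0.085],
  ],
)

```text
t: 11.42
ee_pos: [0.4874, -0.1297, 0.0718]
tool_rot: [1.553, -1.4, 1.085]
wrist_force: [0.1, 0.3, -0.0]
finger_gap: 0.994
finger_force: 0.0
```

Run:
```python
from plan import *
s=log()
q,p,T=cur();b=np.radians(20)
T2=tool(np.radians(-84),b,0);z=T2.apply([0,0,1]);g=np.array([.4865,-.107,.078])+.022*z
seg(q,p,T,g,T2,1)
```

```text
11.43 [0.6424, 0.0838, -0.8764, 0.9374, -1.5639, -1.0568] [0.4874, -0.1297, 0.0718] [1.5533, -1.4002, 1.0847] [0.1322, 0.344, -0.0271] [2.5018, 0.2711, 0.0131] 0.9939 0.0
n 1 row [-0.0032, 0.0004, 0.0006, 0.0013, 0.0021, -0.0013]
  q [ 0.8   0.07 -0.62  0.84 -1.82 -0.91] maxstep [0.16 0.01 0.26 0.1  0.26 0.14] err 0.0
```

step_arm(
  rows=[
    [0, 0, 0, 0.001, 0.001, 0, 0.04],
    [0, 0, 0, 0, 0, 0, 0.04],
    [0, 0, 0, 0, 0, 0, 0.04],
    [0, 0, 0, 0, 0, 0, 0.04],
    [0, 0, 0, 0, 0, 0, 0.04],
    [0, 0, 0, 0, 0, 0, 0.04],
  ],
  squeeze=80,
)

```text
t: 12.18
ee_pos: [0.4899, -0.1266, 0.0722]
tool_rot: [1.554, -1.398, 1.088]
wrist_force: [-0.6, 5.2, 4.1]
finger_gap: 0.602
finger_force: 82.9
```

step_arm(
  rows=[
    [0, 0, 0, 0, 0, 0.005, 0.04],
    [0, 0, 0, 0, 0, 0.015, 0.04],
    [0, 0, 0, 0, 0, 0.025, 0.04],
    [0, 0, 0, 0, 0, 0.025, 0.04],
    [0, 0, 0, 0, 0, 0.03, 0.04],
    [0, 0, 0, 0, 0, 0.03, 0.04],
    [0, 0, 0, 0, 0, 0, 0.04],
  ],
)

```text
t: 13.05
ee_pos: [0.4889, -0.1277, 0.2022]
tool_rot: [1.553, -1.403, 1.085]
wrist_force: [-0.8, 0.8, -9.1]
finger_gap: 0.599
finger_force: 97.1
```

Run:
```python
from plan import *
log()
D=[json.loads(l) for l in open('log.jsonl')]
import kin
# richer model: extra lateral after j4, wrist offset after j5 (z)
def fk2(q,p):
    z1,x1,l,a2,a3,d4,dt,l2,e=p
    A=Rz(q[0]);o=A.apply([x1,-l,z1])+0;A=A*Ry(q[1]);o=o+A.apply([0,0,a2])
    A=A*Ry(-q[2]);o=o+A.apply([d4,0,a3]);A=A*Rx(-q[3]);o=o+A.apply([0,l2,0]);A=A*Ry(-q[4]);return o+A.apply([dt,0,e])
f=lambda p:np.concatenate([fk2(q,p)-np.array(x) for q,x,v in D])
x0=np.r_[P,0,0]
r=least_squares(lambda p:np.r_[f(p),1e-4*(p-x0)],x0)
print(r.x.round(4).tolist(),f(r.x).reshape(-1,3).round(4).tolist())
```

```text
13.05 [0.6374, -0.1113, -0.8048, 0.9557, -1.7165, -0.8399] [0.4889, -0.1277, 0.2022] [1.5534, -1.4027, 1.0851] [-0.7913, 0.8419, -9.094] [5.1232, 0.5199, -0.3721] 0.5989 97.0841
[0.1541, 0.0005, 0.0002, 0.399, 0.0003, 0.5502, 0.3466, -0.1963, 0.0004] [[-0.0, 0.0002, 0.0009], [-0.0, -0.0001, -0.0003], [-0.0001, -0.0, -0.0003], [-0.0001, -0.0, -0.0001], [-0.0001, -0.0, -0.0001], [-0.0, -0.0, 0.0001], [-0.0, -0.0, 0.0001], [-0.0, -0.0, -0.0002], [0.0001, 0.0001, -0.0], [-0.0, -0.0001, -0.0001], [0.0001, 0.0001, 0.0], [0.0001, 0.0, -0.0001]]
```

```bash
python3 - <<'E'
s=open('kin.py').read()
a=s.index('def fk(');b=s.index('P=np.array')
new='''def fk(q,p=None,sg=None,pts=False):
    A=Rz(q[0]);o=np.array([0,0,.1541]);A=A*Ry(q[1]);e=o=o+A.apply([0,0,.399])
    A=A*Ry(-q[2]);w1=o=o+A.apply([.55,0,0]);A=A*Rx(-q[3]);w2=o=o+A.apply([0,-.1963,0]);A=A*Ry(-q[4]);o=o+A.apply([.3466,0,0])
    A=A*Rx(-q[5])*R.from_matrix(np.array([[0,0,1],[-1,0,0],[0,-1,0]]))
    return (w1,w2,o) if pts else (o,A)
'''
s=s[:a]+new+s[b:]
open('kin.py','w').write(s)
E
cat > pp.py <<'E'
from plan import *
b=np.radians(20)
for h2 in(-90,-60,-30,0):
    q,p,T=cur();print('==',h2,(fk(q)[0]-p).round(4))
    a=np.radians(h2);H=np.array([np.cos(a),np.sin(a),0]);W=R.from_rotvec(-H*np.radians(115))
    ax=W.apply([0,0,1]);m=np.r_[.436,.257,.115]-.02*np.r_[ax[:2],0]/np.hypot(*ax[:2]);gp=m-.052*ax
    T3=tool(a,b,0);hi=np.r_[gp[:2],.21]+.022*T3.apply([0,0,1])
    q,p,T=seg(q,p,T,hi,T3,10);print([x.round(2).tolist() for x in fk(q,pts=True)])
    T4=W*T3;q,p,T=seg(q,p,T,gp+.022*T4.apply([0,0,1]),T4,16);print([x.round(2).tolist() for x in fk(q,pts=True)])
E
python3 pp.py
```

```text
== -90 [-0.001  -0.0004  0.0001]
n 10 row [-0.0005, 0.0002, -0.0104, -0.012, 0.0364, 0.0]
  q [ 1.27  0.34 -0.17  0.36 -2.23 -1.23] maxstep [0.09 0.06 0.09 0.07 0.07 0.04] err 0.0
[[0.18, 0.58, 0.26], [0.37, 0.56, 0.32], [0.37, 0.24, 0.2]]
n 16 row [0.0, 0.1254, 0.0, -0.0004, 0.0, -0.0039]
  q [ 1.14  0.78  0.02  0.19 -2.53  0.55] maxstep [0.02 0.03 0.03 0.03 0.02 0.13] err 0.0
[[0.28, 0.62, 0.06], [0.47, 0.56, 0.09], [0.36, 0.24, 0.14]]
== -60 [-0.001  -0.0004  0.0001]
n 10 row [-0.0005, 0.0001, 0.042, -0.0101, 0.0333, 0.0]
  q [ 1.43  0.   -0.64  0.68 -1.96 -1.  ] maxstep [0.09 0.04 0.04 0.04 0.04 0.02] err 0.0
[[0.06, 0.44, 0.22], [0.23, 0.49, 0.32], [0.39, 0.21, 0.2]]
n 16 row [-0.0627, 0.1086, 0.0, -0.0004, -0.0002, -0.0039]
  q [ 1.31  0.56 -0.44  0.59 -2.22  0.72] maxstep [0.02 0.04 0.03 0.02 0.02 0.11] err 0.0
[[0.13, 0.49, 0.03], [0.31, 0.54, 0.09], [0.38, 0.2, 0.14]]
== -30 [-0.001  -0.0004  0.0001]
n 10 row [-0.0005, -0.0, 0.0944, -0.0069, 0.0316, 0.0]
  q [ 1.45 -0.43 -1.06  1.03 -1.68 -0.74] maxstep [0.1  0.06 0.05 0.02 0.02 0.02] err 0.0071
[[0.03, 0.28, 0.19], [0.15, 0.36, 0.33], [0.42, 0.19, 0.2]]
n 16 row [-0.1086, 0.0627, 0.0, -0.0002, -0.0004, -0.0039]
  q [ 1.39  0.27 -0.92  0.99 -1.94  0.74] maxstep [0.01 0.05 0.03 0.02 0.02 0.1 ] err 0.0014
[[0.06, 0.31, 0.03], [0.19, 0.44, 0.09], [0.42, 0.18, 0.14]]
== 0 [-0.001  -0.0004  0.0001]
n 10 row [-0.0005, -0.0002, 0.1467, -0.0032, 0.0318, 0.0]
  q [ 1.25 -0.67 -1.06  1.09 -1.26 -0.19] maxstep [0.09 0.1  0.09 0.04 0.1  0.12] err 0.0609
[[0.08, 0.25, 0.26], [0.19, 0.28, 0.42], [0.48, 0.23, 0.24]]
n 16 row [-0.1254, 0.0, 0.0, 0.0, -0.0004, -0.0039]
  q [ 1.17  0.23 -1.06  1.52 -1.77  0.67] maxstep [0.03 0.06 0.   0.04 0.04 0.06] err 0.0603
[[0.09, 0.22, 0.01], [0.18, 0.39, 0.07], [0.48, 0.23, 0.13]]
```

```bash
cat > pp2.py <<'E'
from plan import *
b=np.radians(20)
for h2 in(-75,-50):
  for gam in(-30,30,45):
    q,p,T=cur();print('==',h2,gam)
    a=np.radians(h2);H=np.array([np.cos(a),np.sin(a),0]);W=R.from_rotvec(-H*np.radians(115))
    ax=W.apply([0,0,1]);m=np.r_[.436,.257,.125]-.02*np.r_[ax[:2],0]/np.hypot(*ax[:2]);gp=m-.052*ax
    T3=tool(a,b,0);hi=np.r_[gp[:2],.21]+.022*T3.apply([0,0,1])
    q,p,T=seg(q,p,T,hi,T3,10)
    T4=R.from_rotvec(ax*np.radians(gam))*W*T3;q,p,T=seg(q,p,T,gp+.022*T4.apply([0,0,1]),T4,16);print([x.round(2).tolist() for x in fk(q,pts=True)],'toolz',T4.apply([0,0,1]).round(2),'up',fk(q)[1].apply([1,0,0]).round(2))
E
python3 pp2.py
```

```text
== -75 -30
n 10 row [-0.0005, 0.0002, 0.0158, -0.0112, 0.0347, 0.0]
  q [ 1.35  0.19 -0.41  0.52 -2.1  -1.11] maxstep [0.09 0.05 0.06 0.05 0.05 0.03] err 0.0
n 16 row [-0.0632, 0.1095, -0.0208, -0.0002, 0.0001, -0.0027]
  q [ 1.24  0.79 -0.42  0.63 -2.49  0.56] maxstep [0.02 0.06 0.05 0.04 0.04 0.13] err 0.0
[[0.15, 0.45, -0.08], [0.34, 0.5, -0.04], [0.37, 0.22, 0.16]] toolz [ 0.1  -0.81  0.57] up [ 0.97 -0.05 -0.24]
== -75 30
n 10 row [-0.0005, 0.0002, 0.0158, -0.0112, 0.0347, 0.0]
  q [ 1.35  0.19 -0.41  0.52 -2.1  -1.11] maxstep [0.09 0.05 0.06 0.05 0.05 0.03] err 0.0
n 16 row [0.0, 0.1264, 0.0208, -0.0007, -0.0, -0.0039]
  q [ 1.14  0.52 -0.04  0.18 -2.29  0.77] maxstep [0.02 0.03 0.03 0.03 0.02 0.12] err 0.0
[[0.28, 0.6, 0.21], [0.46, 0.54, 0.24], [0.36, 0.22, 0.14]] toolz [-0.28 -0.92 -0.28] up [ 0.83 -0.08 -0.55]
== -75 45
n 10 row [-0.0005, 0.0002, 0.0158, -0.0112, 0.0347, 0.0]
  q [ 1.35  0.19 -0.41  0.52 -2.1  -1.11] maxstep [0.09 0.05 0.06 0.05 0.05 0.03] err 0.0
n 16 row [0.0167, 0.1266, 0.0311, -0.0009, 0.0002, -0.0041]
  q [ 1.06  0.45  0.02  0.05 -2.24  0.81] maxstep [
[... 699 characters left out ...]
02 0.03 0.01] err 0.0
n 16 row [-0.0534, 0.1146, 0.0208, -0.0006, -0.0003, -0.0039]
  q [ 1.28  0.32 -0.4   0.48 -2.06  0.98] maxstep [0.02 0.04 0.03 0.03 0.02 0.13] err 0.0
[[0.16, 0.52, 0.17], [0.34, 0.52, 0.24], [0.39, 0.19, 0.14]] toolz [ 0.13 -0.95 -0.28] up [ 0.79  0.27 -0.55]
== -50 45
n 10 row [-0.0005, 0.0001, 0.0595, -0.0091, 0.0326, 0.0]
  q [ 1.46 -0.14 -0.8   0.79 -1.88 -0.93] maxstep [0.1  0.03 0.03 0.02 0.03 0.01] err 0.0
n 16 row [-0.0384, 0.1218, 0.0311, -0.0009, -0.0002, -0.0041]
  q [ 1.2   0.28 -0.29  0.34 -2.05  1.09] maxstep [0.02 0.04 0.04 0.04 0.03 0.13] err 0.0
[[0.21, 0.54, 0.24], [0.39, 0.5, 0.3], [0.38, 0.19, 0.14]] toolz [-0.03 -0.89 -0.46] up [ 0.73  0.3  -0.62]
```

step_arm(
  rows=[
    [0, 0, 0.03, -0.005, 0.016, 0, 0.04],
    [0, 0, 0.06, -0.009, 0.033, 0, 0.04],
    [0, 0, 0.06, -0.009, 0.033, 0, 0.04],
    [0, 0, 0.06, -0.009, 0.033, 0, 0.04],
    [0, 0, 0.06, -0.009, 0.033, 0, 0.04],
    [0, 0, 0.06, -0.009, 0.033, 0, 0.04],
    [0, 0, 0.06, -0.009, 0.033, 0, 0.04],
    [0, 0, 0.06, -0.009, 0.033, 0, 0.04],
    [0, 0, 0.06, -0.009, 0.033, 0, 0.04],
    [0, 0, 0.06, -0.009, 0.033, 0, 0.04],
  ],
)

```text
t: 14.3
ee_pos: [0.4024, 0.1856, 0.1993]
tool_rot: [2.014, -0.964, 1.405]
wrist_force: [-3.8, -1.9, -7.4]
finger_gap: 0.601
finger_force: 98.2
```

step_arm(
  rows=[
    [0, 0, 0.03, -0.005, 0.016, 0, 0.04],
    [-0.053, 0.115, 0.021, 0, 0, -0.002, 0.04],
    [-0.053, 0.115, 0.021, -0.001, 0, -0.004, 0.04],
    [-0.053, 0.115, 0.021, 0, -0.001, -0.004, 0.04],
    [-0.053, 0.115, 0.021, -0.001, 0, -0.004, 0.04],
    [-0.053, 0.115, 0.021, -0.001, 0, -0.004, 0.04],
    [-0.053, 0.115, 0.021, 0, -0.001, -0.004, 0.04],
    [-0.053, 0.115, 0.021, -0.001, 0, -0.004, 0.04],
    [-0.053, 0.115, 0.021, 0, 0, -0.004, 0.04],
    [0, 0, 0, 0, 0, 0, 0.04],
  ],
)

```text
t: 15.55
ee_pos: [0.394, 0.1987, 0.1699]
tool_rot: [2.096, -0.072, 0.524]
wrist_force: [1.1, -0.9, -5.7]
finger_gap: 0.599
finger_force: 97.7
```

Run:
```python
from plan import *
log();q,p,T=cur();b=np.radians(20)
# shaker axis in tool frame (grasp tilt): tool(h,20deg) -> up
axt=tool(0,b,0).inv().apply([0,0,1]);ax0=T.apply(axt);print('axis now',ax0.round(2))
a=np.radians(-50);H=np.array([np.cos(a),np.sin(a),0]);W=R.from_rotvec(-H*np.radians(115))
ax=W.apply([0,0,1]);m=np.r_[.436,.257,.125]-.02*np.r_[ax[:2],0]/np.hypot(*ax[:2]);gp=m-.052*ax
T4=R.from_rotvec(ax*np.radians(30))*W*tool(a,b,0);seg(q,p,T,gp+.022*T4.apply([0,0,1]),T4,9);print(ax)
cv2.imwrite('pics/s3.png',cv2.cvtColor(np.hstack([get_image('scene')[150:400,130:400],get_image('top')[90:340,130:400]]),cv2.COLOR_RGB2BGR))
```

```text
15.55 [1.352, 0.0382, -0.5587, 0.5698, -1.9158, 0.0677] [0.394, 0.1987, 0.1699] [2.0956, -0.0719, 0.5237] [1.1202, -0.9448, -5.7438] [3.8052, 0.9219, 0.8541] 0.5988 97.7201
axis now [0.74 0.42 0.53]
n 9 row [-0.048, 0.101, 0.0192, -0.0007, -0.0006, -0.0032]
  q [ 1.28  0.32 -0.4   0.48 -2.06  0.98] maxstep [0.01 0.03 0.03 0.02 0.02 0.11] err 0.0
[ 0.69427204  0.58256342 -0.42261826]
```

View pics/s3.png

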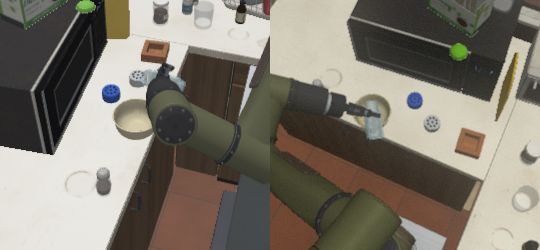

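The cap lies flat on the worktop, and the shaker is tilted 58° over the near edge of the bowl. Next is the rest of the pour.

step_arm(
  rows=[
    [-0.048, 0.101, 0.019, -0.001, -0.001, -0.004, 0.04],
    [-0.048, 0.101, 0.019, -0.001, -0.001, -0.004, 0.04],
    [-0.048, 0.101, 0.019, -0.001, -0.001, -0.004, 0.04],
    [-0.048, 0.101, 0.019, -0.001, 0, -0.003, 0.04],
    [-0.048, 0.101, 0.019, -0.001, -0.001, -0.003, 0.04],
    [-0.024, 0.05, 0.01, 0, 0, -0.002, 0.04],
    [-0.024, 0.05, 0.01, 0, 0, -0.002, 0.04],
    [-0.024, 0.05, 0.01, 0, 0, -0.002, 0.04],
    [-0.024, 0.05, 0.01, 0, 0, -0.002, 0.04],
  ],
)

```text
t: 16.77
ee_pos: [0.389, 0.1954, 0.1452]
tool_rot: [1.85, 0.531, -0.14]
wrist_force: [-1.9, 0.4, -4.4]
finger_gap: 0.594
finger_force: 98.4
```

step_arm(
  rows=[
    [-0.024, 0.05, 0.01, 0, 0, -0.002, 0.04],
    [-0.024, 0.05, 0.01, 0, 0, -0.001, 0.04],
    [-0.024, 0.05, 0.01, 0, 0, 0, 0.04],
    [-0.024, 0.05, 0.01, 0, 0, 0, 0.04],
    [0, 0, 0, 0, 0, 0, 0.04],
    [0, 0, 0, 0, 0, 0, 0.04],
    [0, 0, 0, 0, 0, 0, 0.04],
    [0, 0, 0, 0, 0, 0, 0.04],
  ],
)

```text
t: 17.77
ee_pos: [0.389, 0.1955, 0.1423]
tool_rot: [1.74, 0.687, -0.322]
wrist_force: [-0.2, -0.1, -4.4]
finger_gap: 0.6
finger_force: 98.9
```

Run:
```python
from plan import *
log();q,p,T=cur();print(T.apply(tool(0,np.radians(20),0).inv().apply([0,0,1])).round(2))
f=lambda i,x,y:cv2.resize(i[y:y+100,x:x+100],None,fx=4,fy=4,interpolation=cv2.INTER_CUBIC)
cv2.imwrite('pics/s4.png',cv2.cvtColor(np.hstack([f(get_image('scene'),215,210),f(get_image('top'),190,150)]),cv2.COLOR_RGB2BGR))
```

```text
17.77 [1.2762, 0.3183, -0.3962, 0.4791, -2.0598, 0.9801] [0.389, 0.1955, 0.1423] [1.7405, 0.6873, -0.3217] [-0.1544, -0.1442, -4.3539] [4.361, 0.503, -0.021] 0.6 98.9368
[ 0.69  0.59 -0.42]
```

View pics/s4.png

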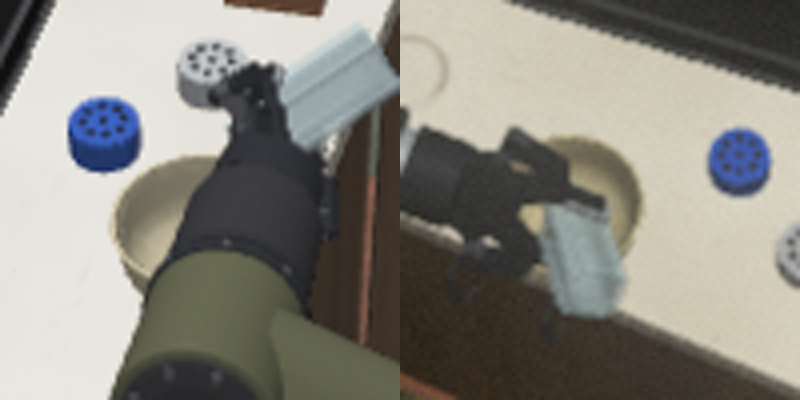

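Run:
```python
from plan import *
q,p,T=cur();b=np.radians(20)
T3=tool(np.radians(-50),b,0);Tg=R.from_rotvec([1.554,-1.398,1.088])
q,p,T=seg(q,p,T,p+[0,0,.06],T3,16)
q,p,T=seg(q,p,T,np.array([.402,-.05,.20]),Tg,9)
q,p,T=seg(q,p,T,np.array([.402,-.05,.07]),Tg,5);print([x.round(2).tolist() for x in fk(q,pts=True)])
```

```text
n 16 row [0.0535, -0.1142, -0.021, 0.0, 0.0, 0.0038]
  q [ 1.48 -0.15 -0.81  0.78 -1.89 -0.94] maxstep [0.02 0.04 0.03 0.03 0.02 0.13] err 0.0
n 9 row [0.0002, -0.0001, -0.0657, 0.0014, -0.0273, -0.0003]
  q [ 0.97 -0.21 -0.85  0.72 -1.95 -0.98] maxstep [0.08 0.02 0.01 0.02 0.02 0.01] err 0.0
n 5 row [0.0, 0.0, 0.0, 0.0, 0.0, -0.026]
  q [ 0.99  0.   -0.91  0.65 -1.74 -1.17] maxstep [0.   0.05 0.02 0.02 0.05 0.04] err 0.0
[[0.18, 0.28, 0.12], [0.37, 0.27, 0.19], [0.4, -0.05, 0.07]]
```

step_arm(
  rows=[
    [0.0535, -0.114, -0.021, 0, 0, 0.006, 0.04],
    [0.0535, -0.114, -0.021, 0, 0, 0.006, 0.04],
    [0.0535, -0.114, -0.021, 0, 0, 0.006, 0.04],
    [0.0535, -0.114, -0.021, 0, 0, 0.006, 0.04],
    [0.0535, -0.114, -0.021, 0, 0, 0.006, 0.04],
    [0.0535, -0.114, -0.021, 0, 0, 0.006, 0.04],
    [0.0535, -0.114, -0.021, 0, 0, 0.006, 0.04],
    [0.0535, -0.114, -0.021, 0, 0, 0.006, 0.04],
  ],
)

```text
t: 18.88
ee_pos: [0.3889, 0.1952, 0.1905]
tool_rot: [2.089, -0.075, 0.537]
wrist_force: [-0.4, 0.0, -5.9]
finger_gap: 0.601
finger_force: 99.1
```

step_arm(
  rows=[
    [0.0535, -0.114, -0.021, 0, 0, 0.002, 0.04],
    [0.0535, -0.114, -0.021, 0, 0, 0.002, 0.04],
    [0.0535, -0.114, -0.021, 0, 0, 0.002, 0.04],
    [0.0535, -0.114, -0.021, 0, 0, 0.002, 0.04],
    [0.0535, -0.114, -0.021, 0, 0, 0.002, 0.04],
    [0.0535, -0.114, -0.021, 0, 0, 0.002, 0.04],
    [0.0535, -0.114, -0.021, 0, 0, 0, 0.04],
    [0.0535, -0.114, -0.021, 0, 0, 0, 0.04],
    [0, 0, 0, 0, 0, 0, 0.04],
  ],
)

```text
t: 20.0
ee_pos: [0.3888, 0.1948, 0.2019]
tool_rot: [2.032, -0.94, 1.417]
wrist_force: [0.1, -0.3, -5.7]
finger_gap: 0.599
finger_force: 99.0
```

step_arm(
  rows=[
    [0, 0, -0.066, 0.001, -0.027, 0, 0.04],
    [0, 0, -0.066, 0.001, -0.027, 0, 0.04],
    [0, 0, -0.066, 0.001, -0.027, 0, 0.04],
    [0, 0, -0.066, 0.001, -0.027, 0, 0.04],
    [0, 0, -0.066, 0.001, -0.027, 0, 0.04],
    [0, 0, -0.066, 0.001, -0.027, 0, 0.04],
    [0, 0, -0.066, 0.001, -0.027, 0, 0.04],
    [0, 0, -0.066, 0.001, -0.027, 0, 0.04],
    [0, 0, -0.066, 0.001, -0.027, 0, 0.04],
    [0, 0, 0, 0, 0, 0, 0.04],
  ],
)

```text
t: 21.25
ee_pos: [0.3973, -0.0497, 0.2021]
tool_rot: [1.552, -1.398, 1.077]
wrist_force: [0.2, 0.8, -5.2]
finger_gap: 0.599
finger_force: 98.9
```

Run:
```python
from plan import *
log();q,p,T=cur();Tg=R.from_rotvec([1.554,-1.398,1.088])
seg(q,p,T,np.array([.402,-.05,.10]),Tg,3)
f=lambda i,x,y:cv2.resize(i[y:y+130,x:x+130],None,fx=3,fy=3,interpolation=cv2.INTER_CUBIC)
cv2.imwrite('pics/s5.png',cv2.cvtColor(np.hstack([f(get_image('scene'),205,190),f(get_image('top'),190,130)]),cv2.COLOR_RGB2BGR))
```

```text
21.25 [0.978, -0.2244, -0.8543, 0.704, -1.962, -0.9738] [0.3973, -0.0497, 0.2021] [1.5518, -1.3977, 1.0774] [0.2144, 0.8352, -5.2308] [4.1342, 0.4251, 0.0299] 0.5987 98.9118
n 3 row [-0.0003, -0.0024, 0.002, 0.0016, -0.0001, -0.034]
  q [ 0.99 -0.06 -0.91  0.66 -1.79 -1.13] maxstep [0.   0.06 0.02 0.02 0.06 0.05] err 0.0
```

View pics/s5.png

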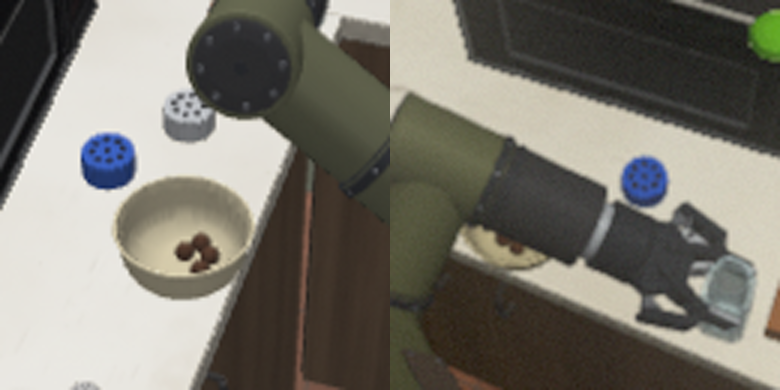

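All four nuts lie in the bowl, near (200,252) in the scene crop. Now I stand the shaker on the worktop.

step_arm(
  rows=[
    [0, -0.002, 0.002, 0.001, 0, -0.034, 0.04],
    [0, -0.002, 0.002, 0.001, 0, -0.034, 0.04],
    [0, -0.002, 0.002, 0.001, 0, -0.034, 0.04],
    [0, 0, 0, 0, 0, -0.02, 0.04],
    [0, 0, 0, 0, 0, -0.009, 0.04],
    [0, 0, 0, 0, 0, 0, 0.04],
  ],
)

```text
t: 22.1
ee_pos: [0.4011, -0.0473, 0.0727]
tool_rot: [1.556, -1.393, 1.095]
wrist_force: [-1.2, -2.8, 0.5]
finger_gap: 0.597
finger_force: 99.1
```

step_arm(
  rows=[
    [0, 0, 0, 0, 0, -0.002, 0.04],
    [0, 0, 0, 0, 0, -0.002, 0.04],
    [0, 0, 0, 0, 0, 0, 0.04],
  ],
)

```text
t: 22.48
ee_pos: [0.4011, -0.0474, 0.0727]
tool_rot: [1.55, -1.392, 1.099]
wrist_force: [-11.7, -0.7, 22.7]
finger_gap: 0.599
finger_force: 100.4
```

step_arm(
  rows=[
    [0, 0, 0, 0, 0, 0.002, 0.04],
    [0, 0, 0, 0, 0, 0.001, 0.04],
    [0, 0, 0, 0, 0, 0, 0.04],
    [0, 0, 0, 0, 0, 0, 0.056],
    [0, 0, 0, 0, 0, 0, 0.06],
    [0, 0, 0, 0, 0, 0, 0.07],
    [0, 0, 0, 0, 0, 0, 0.085],
    [0, 0, 0, 0, 0, 0, 0.085],
    [0, 0, 0, 0, 0, 0, 0.085],
  ],
)

```text
t: 23.6
ee_pos: [0.401, -0.0476, 0.0703]
tool_rot: [1.558, -1.395, 1.093]
wrist_force: [-1.2, 0.2, 0.2]
finger_gap: 0.99
finger_force: 0.0
```

step_arm(
  rows=[
    [0, 0, 0, -0.001, 0.009, 0.004, 0.085],
    [0, 0, 0, -0.002, 0.018, 0.007, 0.085],
    [0, 0, 0, -0.003, 0.028, 0.01, 0.085],
    [0, 0, 0, -0.003, 0.028, 0.01, 0.085],
    [0, 0, 0, -0.003, 0.028, 0.02, 0.085],
    [0, 0, 0, 0, 0.01, 0.04, 0.085],
    [0, 0, 0, 0, 0, 0.04, 0.085],
    [0, 0, 0, 0, 0, 0, 0.085],
  ],
)

```text
t: 24.6
ee_pos: [0.3894, 0.0756, 0.2037]
tool_rot: [1.562, -1.4, 1.094]
wrist_force: [0.3, -0.4, -1.4]
finger_gap: 0.994
finger_force: 0.0
```

Run:
```python
from plan import *
log()
f=lambda i,x,y:cv2.resize(i[y:y+130,x:x+130],None,fx=2,fy=2,interpolation=cv2.INTER_CUBIC)
w=get_image('wrist')
cv2.imwrite('pics/s6.png',cv2.cvtColor(np.hstack([np.vstack([f(get_image('scene'),215,190),f(get_image('top'),230,130)]),cv2.resize(w[60:400,80:480],(520,520*340//400))[:520] if 0 else cv2.resize(w,(530,520))]),cv2.COLOR_RGB2BGR))
```

```text
24.6 [1.1672, -0.0184, -0.6255, 0.5558, -2.0601, -1.0975] [0.3894, 0.0756, 0.2037] [1.5621, -1.4005, 1.0937] [0.3066, -0.4445, -1.3663] [2.6094, 0.2694, -0.0204] 0.9936 0.0
```

View pics/s6.png

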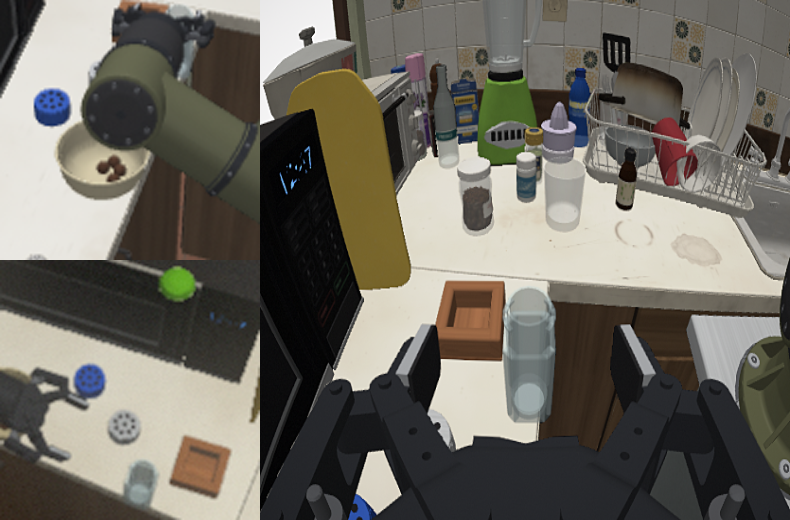

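The shaker stands upright and empty beside the holder, the cap lies flat, the nuts are in the bowl and the gripper is clear of everything.

```bash
python3 -c "
from station import env
print(env.hand_in())"
```

```text
the job is handed in; nothing more can be done
None
```

The job is handed in at about 25 s of the 72 s limit: the cap lies flat on the worktop, all four nuts are in the bowl, and the empty shaker stands upright on the worktop beside its holder. The hand-in gave no verdict.

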